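# Hold a wet socket over the rinse bowl with tongs

### The job

The steel socket standing on the white coaster is still wet with rust remover: pick up the small sprung tongs, close their jaws on the socket, lift it off the coaster and hold it over the middle of the metal bowl so that I can pour water over it, clear of the rim but no more than a hand's length above it. Touch the socket with nothing but the tongs, and leave the coaster, the bowl and the other tools where they are. Finish while still holding the socket there in the tongs; do not put it down or let go.

Things in the scene. Friction and masses are not known exactly. Their poses are not given: they have to be found in the camera images.
- tongs_grip (a point): Sprung steel tongs, 180 mm long, lying on their side: the two arms lie side by side, 24 mm high, and close level. This point is the middle of the dark hand grips, between the arms, half-way up (12 mm above the bench). x runs from hinge to jaws, y across (squeeze direction), z up. Grips reach 30 mm either way along x, 55 mm wide over their outsides when relaxed. Centre of mass within 10 mm.
- tongs_jaws (a point): Middle between the two scooped jaws of the tongs, half-way up: 80 mm ahead of tongs_grip along the tongs' x, same height. Jaws are 24 mm high and reach 15 mm either way along x; they centre a round thing within about 8 mm of this point. Relaxed, the gap between their edges is at least 53 mm; it shrinks 2 mm for each mm by which the grips are squeezed.
- tongs: The tongs as a whole, about 100 g; origin at the underside below tongs_grip, same axes; hinge pin 75 mm behind it. A spring holds them open: squeezing the grips takes 3 N at first, 7 N where they close on the socket (then 34 mm wide over the grips). Squeezed by a few mm (to about 50 mm) they can be carried open; they follow the fingers as these close.
- socket_mid (a point): Steel ratchet socket, a round upright sleeve 26 mm in diameter and 38 mm high, about 85 g, standing loose within about 20 mm of the middle of the coaster with its opening up; this point is its centre, half-way up (27 mm above the bench at the start). z runs along its axis.
- socket: The same socket; origin at the centre of its underside.
- coaster: Round white ceramic coaster, 100 mm in diameter, 8 mm thick, lying loose on the bench; origin at the centre of its underside.
- bowl_rim (a point): Round open steel rinse bowl, loose on the bench, 150 mm in diameter at the rim, 50 mm high; this point is the centre of its mouth, level with the rim.
- bowl: The same bowl; origin at the centre of its underside.
- flip_box: Bystander: closed translucent flip-top box 125 x 87 x 43 mm; origin at the centre of its underside.
- ratchet: Bystander: matte black ratchet handle, 170 mm long, lying down, up to 34 mm high at its square drive; origin near its middle, at the underside.
- mallet: Bystander: wooden mallet, 270 mm long, head 90 x 52 x 52 mm, lying down across the bench; origin below the middle of its handle, at bench level.
- screwdriver: Bystander: stubby screwdriver, 88 mm long, handle 33 mm thick, lying down; origin at the front of its handle, at the underside.
Not all that is in view belongs to the job. What is shaped like the bowl but purple is not meant.

How it is judged:
By the outcome, as a careful person would: the job done as asked, in the order asked, and still so for the second after the job is handed in, while the arm keeps its last pose, push and grip.
It also fails if it takes over 45 s, if anything falls off the work surface, if the arm or the gripper's body presses on something with over 40 N, if the wrist force passes 120 N, or if a joint passes its speed limit or range.

### The arm

A 6-joint arm with a two-finger parallel gripper is mounted at the origin on the work surface. World frame = base frame: x ahead of the robot, y to its left, z up, the work surface at z = 0. Lengths are in m, angles in degrees, forces in N, time in s.
With the tool pointing down it reaches from about 0.35 to 0.875 m from the base axis. Payload 15.5 kg.
Tool frame: the origin (TCP) lies between the finger pads; the fingertips stand 11 mm ahead of it and the grasp point (between the pads) lies 8 mm behind it; z points along the fingers, y is the line along which they close (so a half turn about z gives the same grasp; the last joint's range is limited). The gripper opens to 85 mm and grips with 20 to 120 N. Pads are 22 mm wide; open, the fingers measure 114 mm over their backs; the gripper's body (76 mm by 85 mm) begins 54 mm behind the grasp point. The pads swing forward as they close: fully open they stand 13 mm farther back than shut.
Start: joints at [63.398, 28.281, 77.091, -0, 74.628, -5.472], TCP at [0.225, 0.583, 0.242] pointing down, gripper open.
Joint ranges: [-166.48, 166.48], [-47.26, 123.95], [12.59, 153.08], [-70.14, 250.14], [6.76, 159.57], [-176.63, 176.63]. Speed limits (degrees/s): [108.29, 108.29, 147.25, 172.46, 172.46, 172.46].

### API

Orientations are given as a 3x3 rotation matrix whose columns are the frame's x, y, z axes.
In Python, from plant import read_state, camera, close_job, silhouettes, pinpoint gives the robot as it stands. The module is installed in compiled form; this text tells all that it offers.
- The arm moves only by the tool send_rows, never from a script. Its argument "deltas" is a list of rows, each an object with "slide": the shift along the tool's x, y, z scaled (see below), a list of three; "twist": the turn, a rotation vector about the tool's x, y, z scaled (see below), a list of three. In form: [{"slide": [x, y, z], "twist": [ax, ay, az]}, ...]. A call has 1 to 8 rows; each row shifts and turns the commanded pose from where the row before left it, along the tool's axes as they then stand; what a row does not reach is not made up. The controller multiplies each number of a shift by 0.05 m and each number of a turn by 6 degrees. A row lasts 1/8 s, in which the tool goes at most 62.5 mm and 10.7 degrees, less where a joint would pass 70% of its speed; a pose out of reach is approached as far as the arm can. A call with a number of a shift or a turn outside -1 to 1 is refused whole. A call with a gripper value outside its range is refused whole. "claw" is the opening, from 0 (shut) to 1 (fully open), set as the call begins (left out, the last holds). The fingers move at their own pace and stop on an object; "force" is the grip in N (left out, the last holds). Time passes only in rows, so rows that do not move let the fingers close. It gives the time, the measured TCP pose, the force, the opening and the grip force at its end, in the units of the state.
- read_state(): the state, without advancing time (a new reading comes with each control period).
- camera(name): name is "side" or "top" or "wrist"; returns a dict with "img" (480x640x3 uint8, red, green, blue), "intrinsics" (3x3 intrinsics, pixels), "T" (4x4, takes a point from camera to world coordinates); the wrist camera has in their place "tool_from_camera" (4x4, takes a point from camera to tool coordinates, whose origin is the TCP and whose axes are the flange's). Camera axes: x right, y down, z forward; pixel columns grow to the right and rows downward; lengths in m; the calibration is good to about 2 mm. The wrist camera is an equidistant fisheye: a pixel r from the principal point sees the ray r / f radians off the axis. A picture is of the moment at which its call begins: read the wrist's pose just before it. There is no depth.
- close_job(): hands the job in; it is judged then, once.
Trained networks look in a picture, given as the dict that the camera call returned (one of the last four; its "shot" number tells which), for a name from the list of things; names that differ only in an ending like _2 or _b are one class to them, and where a whole thing is asked for, a point or a joint stands for the part that bears it (a point fixed in the world has none). Each returns a list of dicts, best first, with "score" (0 to 1); they miss things now and then, are a little off and sometimes report something else, mostly with a low value. They report only what shows in the picture. A call takes as long as a camera call. They do not tell look-alikes from the thing itself.
- silhouettes(label, picture): "pixels" (480x640 bool, what is visible of it) and "rect" ([left, top, right, bottom] in pixels, round what is visible of it).
- pinpoint(label, picture): "position" ([column, row] in pixels: a listed point, or the origin of a listed thing).
The state is a dict: "time": time; "joint_pos": joint angles; "joint_velocities": joint speeds; "effort": joint torques, N m; "eef_pos": TCP position; "tool_rot": TCP orientation; "wrist_force": force on the tool from outside, world axes, zero at the start; "ft_torque": the same for the moment, N m; "opening": finger opening in m; "grip_force": force on a finger pad.
Only numpy, scipy, OpenCV 4.12 (cv2) and the standard library are available. Lean on these libraries where they do the work, as an engineer would, in place of code of your own. Each camera call takes 0.05 s, during which the arm holds its last target. There are 200 camera calls.

## Working session

There is one attempt and no reset: what is moved stays moved. The work goes in short steps, Python scripts to look and compute and a tool call to move; the robot and the scene stay as the last step left them, time stands still between calls to the robot, and variables do not carry over. Pictures are saved under pics/ and viewed, at most 10 in all, crops included, and the job is handed in when it is done.

Besides the shell and the picture viewer there is one more tool, called after "Call:" as name([rows], argument=value, ...), one row to a line, values as JSON. send_rows: Moves the arm, as the interface text tells. Shifts and turns lie within -1 to 1; 1 stands for 0.05 m of shift or 6 degrees of turn. Its arguments: {"type":"object","properties":{"deltas":{"type":"array","items":{"type":"object","properties":{"slide":{"type":"array","items":{"type":"number","minimum":-1,"maximum":1}},"twist":{"type":"array","items":{"type":"number","minimum":-1,"maximum":1}}}}},"claw":{"type":"number"},"force":{"type":"number"}},"required":["deltas"]}

```bash
mkdir -p pics; cat > h.py <<'E'
import numpy as np, cv2
from plant import read_state, camera, close_job, silhouettes, pinpoint
def ray(c,px,st=None):
    K=np.array(c["intrinsics"]);u=(px[0]-K[0,2])/K[0,0];v=(px[1]-K[1,2])/K[1,1]
    if "T" in c: T=np.array(c["T"]);d=np.array([u,v,1.])
    else:
        P=np.eye(4);P[:3,:3]=st["tool_rot"];P[:3,3]=st["eef_pos"];T=P@np.array(c["tool_from_camera"])
        r=np.hypot(u,v);d=np.array([np.sin(r)*u/max(r,1e-9),np.sin(r)*v/max(r,1e-9),np.cos(r)])
    d=T[:3,:3]@d;return T[:3,3],d/np.linalg.norm(d)
def onz(c,px,z,st=None):
    o,d=ray(c,px,st);return o+d*(z-o[2])/d[2]
def tri(rays):
    A=sum(np.eye(3)-np.outer(d,d) for o,d in rays);b=sum((np.eye(3)-np.outer(d,d))@o for o,d in rays)
    p=np.linalg.solve(A,b);return p
E
cat > m.py <<'E'
from h import *
np.set_printoptions(precision=4,suppress=True)
st=read_state()
C={n:camera(n) for n in("top","side","wrist")}
for n,c in C.items(): cv2.imwrite(f"pics/a_{n}.png",c["img"][:,:,::-1])
Z=dict(tongs_grip=.012,tongs_jaws=.012,tongs=0,socket_mid=.027,coaster=0,bowl_rim=.05,bowl=0,flip_box=0,ratchet=0,mallet=0,screwdriver=0)
for l,z in Z.items():
    for n,c in C.items():
        for r in pinpoint(l,c)[:3]:
            if r["score"]>.2: print(l,n,round(r["score"],2),np.round(r["position"]),onz(c,r["position"],z,st))
print(st["eef_pos"],np.array(st["tool_rot"]),st["opening"],st["time"])
E
python3 m.py; python3 -c "
import cv2,numpy as np
print(1)"
```

```text
tongs_grip top 0.57 [288. 233.] [0.5761 0.0019 0.012 ]
tongs_grip side 0.56 [312. 278.] [0.5735 0.0043 0.012 ]
tongs_jaws top 0.83 [283. 200.] [0.6574 0.0136 0.012 ]
tongs_jaws side 0.87 [268. 282.] [0.6618 0.0205 0.012 ]
tongs_jaws side 0.21 [308. 281.] [0.5816 0.013  0.012 ]
tongs top 0.75 [289. 230.] [0.5859 0.0005 0.    ]
tongs side 0.96 [309. 282.] [0.5804 0.0017 0.    ]
socket_mid top 0.7 [159. 251.] [0.536  0.3033 0.027 ]
socket_mid side 0.65 [315. 398.] [0.5409 0.3117 0.027 ]
coaster top 0.62 [164. 249.] [0.5444 0.3001 0.    ]
coaster side 0.87 [316. 402.] [0.5411 0.2997 0.    ]
coaster side 0.65 [334. 190.] [ 0.5478 -0.3455  0.    ]
bowl_rim top 0.96 [462. 161.] [ 0.7342 -0.4049  0.05  ]
bowl_rim top 0.61 [493. 236.] [ 0.5597 -0.467   0.05  ]
bowl_rim top 0.61 [362. 352.] [ 0.3047 -0.1647  0.05  ]
bowl_rim side 0.98 [332. 147.] [ 0.5598 -0.477   0.05  ]
bowl_rim side 0.94 [331. 191.] [ 0.5499 -0.2661  0.05  ]
bowl_rim side 0.85 [441. 212.] [ 0.3    -0.1886  0.05  ]
bowl top 0.93 [398. 246.] [ 0.5435 -0.2594  0.    ]
bowl top 0.82 [363. 346.] [ 0.311  -0.1716  0.    ]
bowl to
[... 183 characters left out ...]
565 -0.4721  0.    ]
flip_box top 0.84 [378. 162.] [ 0.7483 -0.2165  0.    ]
flip_box side 0.94 [240. 221.] [ 0.7626 -0.2029  0.    ]
flip_box side 0.5 [312. 401.] [0.547  0.2984 0.    ]
ratchet top 0.88 [285. 151.] [0.7799 0.0083 0.    ]
ratchet side 0.61 [213. 282.] [0.7798 0.0118 0.    ]
mallet top 0.82 [176. 169.] [ 0.7377  0.2754 -0.    ]
mallet top 0.47 [402. 246.] [ 0.5427 -0.2689  0.    ]
mallet side 0.67 [203. 385.] [0.7383 0.2769 0.    ]
screwdriver top 0.69 [464. 291.] [ 0.435  -0.4095  0.    ]
screwdriver side 0.53 [377. 177.] [ 0.4393 -0.4122  0.    ]
[0.2251 0.5826 0.2417] [[-0.9328  0.3605 -0.0006]
 [ 0.3605  0.9328 -0.0012]
 [ 0.0001 -0.0013 -1.    ]] 0.0855305911963675 0.0
1
```

View pics/a_top.png

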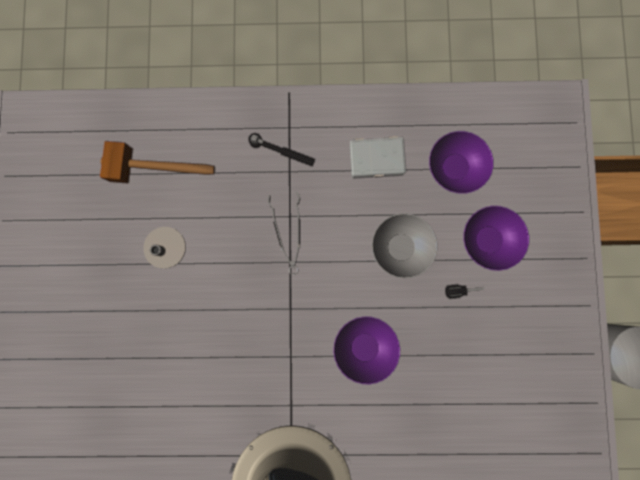

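View pics/a_side.png

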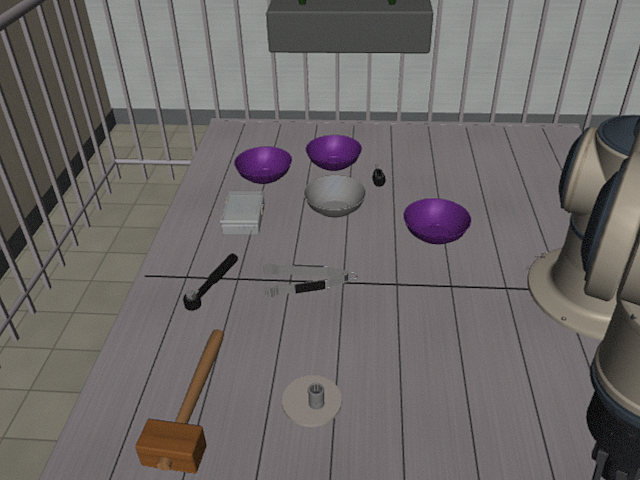

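The top view shows the tongs at px (283–294, 200–268), the socket on its coaster at (158,250) and the steel bowl at (405,246). The side view agrees: tongs about (310,280), socket (316,397), bowl (335,197). The three purple bowls are decoys. I'll go above the tongs first.

Call:
send_rows([
  {"twist": [0,0,-1]},
  {"twist": [0,0,-1]},
  {"twist": [0,0,-1]},
  {"twist": [0,0,-1]},
  {"twist": [0,0,-1]},
  {"slide": [-0.395,-0.966,0]},
  {"slide": [-0.395,-0.966,0]},
  {"slide": [-0.395,-0.966,0]},
], claw=1)

```text
$.deltas[0]: bad value
```

Call:
send_rows([
  {"slide": [-0.395,-0.966,0]},
  {"slide": [-0.395,-0.966,0]},
  {"slide": [-0.395,-0.966,0]},
  {"slide": [-0.395,-0.966,0]},
  {"slide": [-0.395,-0.966,0]},
  {"slide": [-0.395,-0.966,0]},
  {"slide": [-0.395,-0.966,0]},
  {"slide": [-0.395,-0.966,0]},
])

```text
$.deltas[0]: bad value
```

Call:
send_rows([
  {"slide": [-0.395,-0.966,0]},
  {"slide": [-0.395,-0.966,0]},
  {"slide": [0,0,0]},
  {"slide": [0,0,0]},
])

```text
$.deltas[0]: bad value
```

```bash
sed -i 's/a_{n}/b_{n}/' m.py; python3 m.py | grep -v -e ' side' -e mallet -e ratchet -e box -e screw
```

```text
tongs_grip top 0.58 [285. 233.] [0.5779 0.008  0.012 ]
tongs_jaws top 0.69 [283. 199.] [0.6593 0.0124 0.012 ]
tongs top 0.82 [286. 234.] [0.5768 0.0063 0.    ]
socket_mid top 0.75 [164. 249.] [0.5414 0.2901 0.027 ]
socket_mid top 0.56 [156. 252.] [0.5356 0.3106 0.027 ]
coaster top 0.64 [164. 247.] [0.549  0.2995 0.    ]
bowl_rim top 0.95 [364. 353.] [ 0.3031 -0.1693  0.05  ]
bowl_rim top 0.9 [496. 238.] [ 0.5549 -0.4723  0.05  ]
bowl_rim top 0.84 [405. 244.] [ 0.5435 -0.2658  0.05  ]
bowl top 0.8 [488. 239.] [ 0.5571 -0.4721  0.    ]
bowl top 0.7 [364. 345.] [ 0.313 -0.173  0.   ]
bowl top 0.67 [452. 165.] [ 0.7394 -0.3953  0.    ]
[0.2253 0.583  0.2423] [[-0.9328  0.3605  0.    ]
 [ 0.3605  0.9328  0.    ]
 [-0.      0.     -1.    ]] 0.08554176935671527 1.8
```

View pics/b_wrist.png

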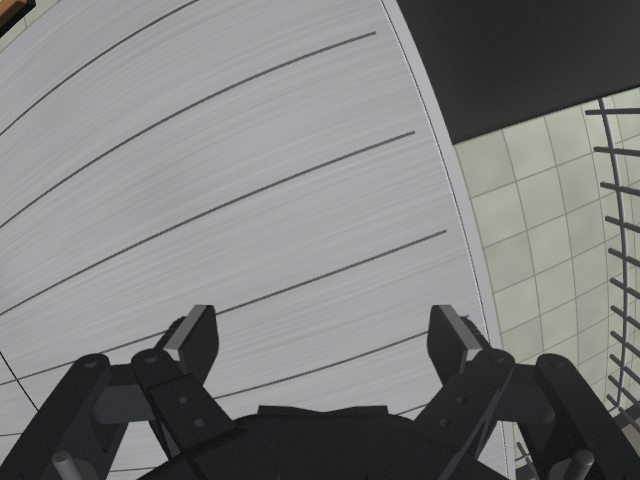

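The wrist view shows the camera sits on the tool's +x side: image up is tool +x, and the robot-side bench edge is at top right. I'll point tool x along the tongs' +x so that the jaws stay in view. Each row needs both keys.

Call:
send_rows([
  {"slide": [0,0,0],"twist": [0,0,1]},
  {"slide": [0,0,0],"twist": [0,0,1]},
  {"slide": [0,0,0],"twist": [0,0,1]},
  {"slide": [0,0,0],"twist": [0,0,1]},
  {"slide": [0,0,0],"twist": [0,0,1]},
  {"slide": [0,0,0],"twist": [0,0,1]},
  {"slide": [0,0,0],"twist": [0,0,1]},
  {"slide": [0,0,0],"twist": [0,0,1]},
], claw=1)

```text
time: 4.6
eef_pos: [0.2253, 0.583, 0.2423]
tool_rot: [[-0.353, 0.936, 0.0], [0.936, 0.353, 0.0], [0.0, 0.0, -1.0]]
wrist_force: [-0.1, 0.8, 0.2]
opening: 0.0853
grip_force: 0.0
```

Call:
send_rows([
  {"slide": [0,0,0],"twist": [0,0,1]},
  {"slide": [0,0,0],"twist": [0,0,1]},
  {"slide": [0,0,0],"twist": [0,0,1]},
  {"slide": [0,0,0],"twist": [0,0,1]},
  {"slide": [0,0,0],"twist": [0,0,1]},
  {"slide": [0,0,0],"twist": [0,0,1]},
  {"slide": [0,0,0],"twist": [0,0,1]},
  {"slide": [0,0,0],"twist": [0,0,1]},
])

```text
time: 5.6
eef_pos: [0.2253, 0.583, 0.2423]
tool_rot: [[0.459, 0.888, 0.0], [0.888, -0.459, 0.0], [0.0, 0.0, -1.0]]
wrist_force: [-0.7, -0.2, -0.2]
opening: 0.0856
grip_force: 0.0
```

Call:
send_rows([
  {"slide": [0,0,0],"twist": [0,0,1]},
  {"slide": [0,0,0],"twist": [0,0,1]},
  {"slide": [0,0,0],"twist": [0,0,1]},
  {"slide": [0,0,0],"twist": [0,0,1]},
  {"slide": [0,0,0],"twist": [0,0,1]},
  {"slide": [0,0,0],"twist": [0,0,1]},
  {"slide": [0,0,0],"twist": [0,0,1]},
  {"slide": [0,0,0],"twist": [0,0,1]},
])

```text
time: 6.6
eef_pos: [0.2253, 0.583, 0.2423]
tool_rot: [[0.967, 0.253, 0.0], [0.253, -0.967, 0.0], [0.0, -0.0, -1.0]]
wrist_force: [-0.1, 0.3, -0.5]
opening: 0.0855
grip_force: 0.0
```

Call:
send_rows([
  {"slide": [0,0,0],"twist": [0,0,1]},
  {"slide": [0.397,0.962,0],"twist": [0,0,0]},
  {"slide": [0.397,0.962,0],"twist": [0,0,0]},
  {"slide": [0.397,0.962,0],"twist": [0,0,0]},
  {"slide": [0.397,0.962,0],"twist": [0,0,0]},
  {"slide": [0.397,0.962,0],"twist": [0,0,0]},
  {"slide": [0.397,0.962,0],"twist": [0,0,0]},
  {"slide": [0.397,0.962,0],"twist": [0,0,0]},
])

```text
time: 7.6
eef_pos: [0.4153, 0.2703, 0.2425]
tool_rot: [[0.988, 0.154, 0.001], [0.154, -0.988, 0.0], [0.001, -0.0, -1.0]]
wrist_force: [-0.1, -0.1, -0.2]
opening: 0.085
grip_force: 0.0
```

Call:
send_rows([
  {"slide": [0.397,0.962,0],"twist": [0,0,0]},
  {"slide": [0.397,0.962,0],"twist": [0,0,0]},
  {"slide": [0.397,0.962,0],"twist": [0,0,0]},
  {"slide": [0.397,0.962,0],"twist": [0,0,0]},
  {"slide": [0.397,0.962,0],"twist": [0,0,0]},
  {"slide": [0.397,0.962,0],"twist": [0,0,0]},
  {"slide": [0,0,0],"twist": [0,0,0]},
])

```text
time: 8.48
eef_pos: [0.5783, 0.002, 0.2421]
tool_rot: [[0.989, 0.151, 0.001], [0.151, -0.989, -0.001], [0.001, 0.001, -1.0]]
wrist_force: [0.4, 0.7, 0.6]
opening: 0.0856
grip_force: 0.0
```

```bash
cat > m2.py <<'E'
from h import *
import sys
np.set_printoptions(precision=4,suppress=True)
tag=sys.argv[1]
st=read_state();c=camera("wrist");cv2.imwrite(f"pics/{tag}.png",c["img"][:,:,::-1])
for a in sys.argv[2:]:
    l,z=a.split("=")
    for r in pinpoint(l,c)[:2]: print(l,round(r["score"],2),np.round(r["position"]),onz(c,r["position"],float(z),st))
print(st["eef_pos"],np.array(st["tool_rot"]),st["opening"],st["time"],st["wrist_force"])
E
python3 m2.py c tongs_grip=.012 tongs_jaws=.012 tongs=0
```

```text
tongs 0.56 [ 55. 218.] [0.5292 0.3301 0.    ]
[0.5783 0.002  0.2421] [[ 0.9885  0.1509  0.0009]
 [ 0.1509 -0.9885 -0.0006]
 [ 0.0008  0.0007 -1.    ]] 0.0855532789925844 8.475 [0.4447 0.654  0.6222]
```

View pics/c.png

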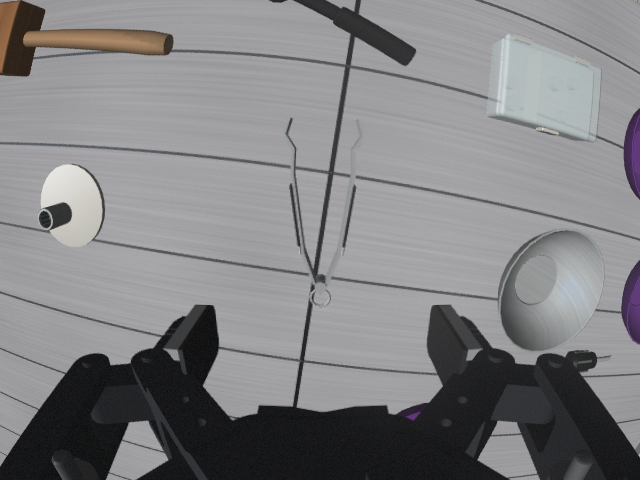

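The wrist view shows the tongs from the hinge at (319,283) to the jaw tips at (289,120) and (359,122). The grips run from (291,185) to (300,247) and from (354,186) to (344,247). The socket is at (57,215).

```bash
cat > p.py <<'E'
from h import *
np.set_printoptions(precision=4,suppress=True)
st=read_state();c=camera("wrist");im=c["img"]
cv2.imwrite("pics/d.png",cv2.resize(im[100:310,240:400,::-1],None,fx=2.8,fy=2.8,interpolation=cv2.INTER_CUBIC))
for n,p,z in [("hinge",(319,281),.02),("Lg0",(291,185),.024),("Lg1",(300,247),.024),("Rg0",(354,186),.024),("Rg1",(344,247),.024),("Lt",(289,120),.024),("Rt",(359,122),.024),("Lj",(296,150),.024),("Rj",(353,151),.024)]: print(n,onz(c,p,z,st))
o=silhouettes("tongs",c)
if o: print(o[0]["score"],o[0]["rect"])
E
python3 p.py
```

```text
hinge [ 0.5095 -0.0022  0.02  ]
Lg0 [0.6024 0.0388 0.024 ]
Lg1 [0.5434 0.0218 0.024 ]
Rg0 [ 0.6107 -0.0202  0.024 ]
Rg1 [ 0.55   -0.0209  0.024 ]
Lt [0.6632 0.0497 0.024 ]
Rt [ 0.6714 -0.0149  0.024 ]
Lj [0.636 0.039 0.024]
Rj [ 0.6433 -0.0138  0.024 ]
0.59 [291.1, 116.1, 369.1, 305.7]
```

View pics/d.png

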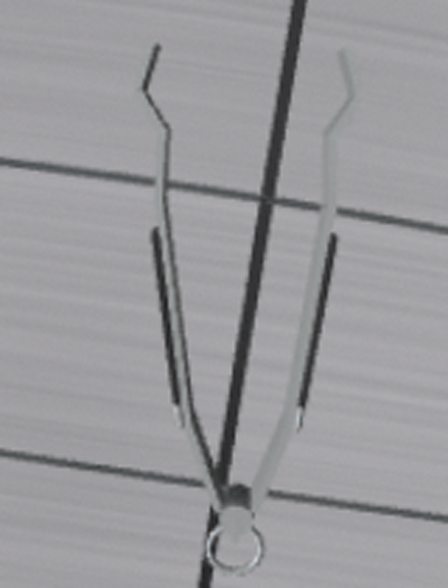

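```bash
cat > p.py <<'E'
from h import *
np.set_printoptions(precision=4,suppress=True)
st=read_state();c=camera("wrist")
P=dict(hinge=((238,495),(238,495)),g1=((178,408),(301,408)),g0=((155,230),(333,236)),knee=((168,130),(327,132)),scoop=((144,90),(352,95)),tip=((158,46),(343,50)))
M=[]
for n,(a,b) in P.items():
    a,b=[onz(c,(240+q[0]/2.8,100+q[1]/2.8),.024,st) for q in(a,b)]
    m=(a+b)/2;M.append(m);print(n,m[:2],np.linalg.norm(a-b))
M=np.array(M)[:,:2];s=np.linalg.svd(M-M.mean(0))[2][0];s*=np.sign(s[0])
print("axis deg",np.degrees(np.arctan2(s[1],s[0])))
for i,off in zip(range(6),(-.075,-.03,.03,.065,.08,.095)): print(M[i]-off*s)
R=np.array(st["tool_rot"]);print("tool x deg",np.degrees(np.arctan2(R[1,0],R[0,0])))
E
python3 p.py
```

```text
hinge [ 0.5166 -0.0072] 0.0
g1 [ 0.5487 -0.0026] 0.04308616823805525
g0 [0.6096 0.0055] 0.060191792919305716
knee [0.6439 0.0097] 0.05303783120490836
scoop [0.6569 0.0116] 0.06927125490640695
tip [0.6719 0.0131] 0.06141669273263981
axis deg 7.48428091061066
[0.5909 0.0026]
[0.5784 0.0013]
[0.5799 0.0015]
[0.5794 0.0013]
[0.5776 0.0012]
[0.5777 0.0007]
tool x deg 8.940700520228157
```

Independent pairs agree: the grip is at (0.5785, 0.0013), heading 7.5°. The widths also match the sizes given. Descending to TCP z ≈ 0.012.

Call:
send_rows([
  {"slide": [0,0.014,0.6],"twist": [0,0,0.24]},
  {"slide": [0,0,0.9],"twist": [0,0,0]},
  {"slide": [0,0,0.9],"twist": [0,0,0]},
  {"slide": [0,0,0.8],"twist": [0,0,0]},
  {"slide": [0,0,0.6],"twist": [0,0,0]},
  {"slide": [0,0,0.4],"twist": [0,0,0]},
  {"slide": [0,0,0.25],"twist": [0,0,0]},
  {"slide": [0,0,0.15],"twist": [0,0,0]},
], claw=1)

```text
time: 9.82
eef_pos: [0.5768, 0.0046, 0.0121]
tool_rot: [[0.992, 0.13, 0.0], [0.13, -0.992, -0.0], [0.0, 0.0, -1.0]]
wrist_force: [0.5, -0.2, -0.3]
opening: 0.0851
grip_force: 0.0
```

Call:
send_rows([
  {"slide": [0,0,0],"twist": [0,0,0]},
  {"slide": [0,0,0],"twist": [0,0,0]},
  {"slide": [0,0,0],"twist": [0,0,0]},
  {"slide": [0,0,0],"twist": [0,0,0]},
  {"slide": [0,0,0],"twist": [0,0,0]},
  {"slide": [0,0,0],"twist": [0,0,0]},
], claw=0.57, force=40)

```text
time: 10.58
eef_pos: [0.5776, 0.0042, 0.0133]
tool_rot: [[0.992, 0.129, 0.002], [0.129, -0.992, -0.0], [0.002, 0.0, -1.0]]
wrist_force: [-0.1, -1.2, 7.3]
opening: 0.0488
grip_force: 5.9
```

```bash
python3 m2.py e socket_mid=.027 coaster=0
```

```text
[0.5776 0.0042 0.0133] [[ 0.9916  0.1292  0.0021]
 [ 0.1292 -0.9916 -0.0002]
 [ 0.0021  0.0004 -1.    ]] 0.04876679420150565 10.575 [-0.1314 -1.2206  7.3196]
```

View pics/e.png

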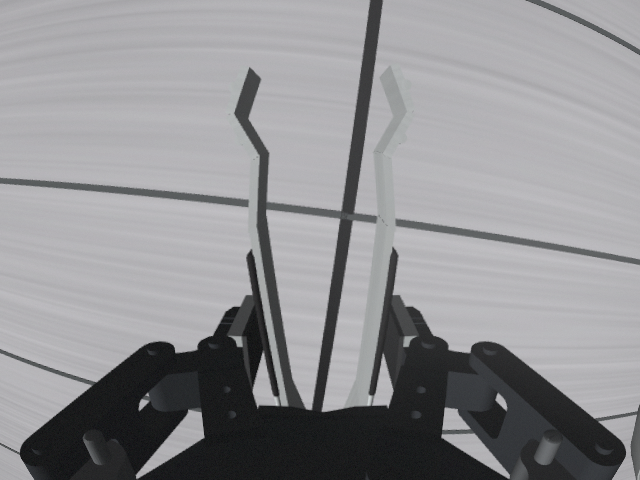

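The fingers hold both grips at 48.8 mm. The jaws are open and in view: scoops at (236,114) and (408,113), tips at (249,68) and (388,67). Lifting and moving back behind the socket.

Call:
send_rows([
  {"slide": [0,0,-0.1],"twist": [0,0,0]},
  {"slide": [0,0,-0.3],"twist": [0,0,0]},
  {"slide": [0,0,-0.5],"twist": [0,0,0]},
  {"slide": [0,0,-0.5],"twist": [0,0,0]},
  {"slide": [0,0,-0.4],"twist": [0,0,0]},
  {"slide": [0,0,-0.2],"twist": [0,0,0]},
  {"slide": [-0.15,-0.3,-0.1],"twist": [0,0,0]},
  {"slide": [-0.3,-0.6,-0.1],"twist": [0,0,0]},
])

```text
time: 11.72
eef_pos: [0.548, 0.0464, 0.1222]
tool_rot: [[0.992, 0.128, -0.0], [0.128, -0.992, 0.0], [-0.0, -0.0, -1.0]]
wrist_force: [-0.3, 1.1, -1.0]
opening: 0.0487
grip_force: 4.2
```

Call:
send_rows([
  {"slide": [-0.41,-0.8,0],"twist": [0,0,0]},
  {"slide": [-0.46,-0.9,0],"twist": [0,0,0]},
  {"slide": [-0.46,-0.9,0],"twist": [0,0,0]},
  {"slide": [-0.46,-0.9,0],"twist": [0,0,0]},
  {"slide": [-0.41,-0.8,0],"twist": [0,0,0]},
  {"slide": [-0.25,-0.5,0],"twist": [0,0,0]},
  {"slide": [-0.15,-0.3,0],"twist": [0,0,0]},
  {"slide": [-0.05,-0.11,0],"twist": [0,0,0]},
])

```text
time: 12.72
eef_pos: [0.3829, 0.2876, 0.1221]
tool_rot: [[0.991, 0.13, -0.0], [0.13, -0.991, -0.0], [-0.0, 0.0, -1.0]]
wrist_force: [-0.1, 0.0, -1.1]
opening: 0.0488
grip_force: 4.2
```

Call:
send_rows([
  {"slide": [0,0,0],"twist": [0,0,0]},
  {"slide": [0,0,0],"twist": [0,0,0]},
])

```text
time: 12.98
eef_pos: [0.384, 0.2866, 0.1222]
tool_rot: [[0.992, 0.128, 0.0], [0.128, -0.992, -0.0], [-0.0, 0.0, -1.0]]
wrist_force: [0.2, -0.3, -1.9]
opening: 0.049
grip_force: 4.2
```

```bash
python3 m2.py f socket_mid=.027 coaster=0 socket=.008 tongs_jaws=.1
```

```text
socket_mid 0.93 [322.  10.] [0.5386 0.3056 0.027 ]
coaster 0.74 [332.   8.] [0.5512 0.3    0.    ]
socket 0.88 [322.  17.] [0.5404 0.3057 0.008 ]
[0.384  0.2866 0.1222] [[ 0.9917  0.1285  0.    ]
 [ 0.1285 -0.9917 -0.0001]
 [-0.      0.0001 -1.    ]] 0.049001469134912656 12.975 [ 0.2161 -0.3151 -1.8614]
```

View pics/f.png

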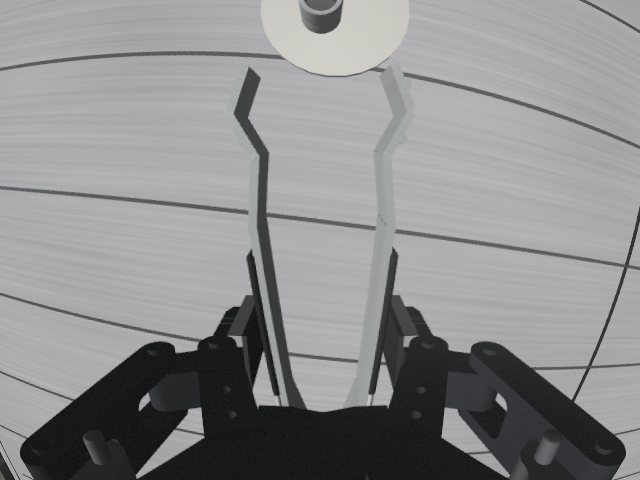

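The tongs are unmoved in the fingers. The socket is straight ahead at (322,10) on the coaster, and the jaws are open on the same centre line (about x = 321).

```bash
cat > q.py <<'E'
from h import *
np.set_printoptions(precision=4,suppress=True)
st=read_state();c=camera("wrist");R=np.array(st["tool_rot"]);t=np.array(st["eef_pos"])
z=t[2]+.0107
for n,a,b in[("tip",(249,68),(388,67)),("scoop",(236,114),(408,113)),("knee",(267,154),(377,154))]:
    a,b=[R.T@(onz(c,p,z,st)-t) for p in(a,b)];print(n,(a+b)/2,np.linalg.norm(a-b))
S=[R.T@(onz(c,r["position"],.027,st)-t) for r in pinpoint("socket_mid",c)[:1]];print("socket",S)
for r in silhouettes("socket",c)[:1]: print(r["rect"],r["score"])
E
python3 q.py
```

```text
tip [ 0.0958  0.     -0.0107] 0.04516162547495767
scoop [ 0.0805  0.0012 -0.0107] 0.056181731555005304
knee [ 0.0666  0.0012 -0.0107] 0.035848089714642706
socket [array([ 0.1567, -0.0002,  0.0953])]
[299.8, 1.4, 345.2, 32.4] 0.83
```

Call:
send_rows([
  {"slide": [0,-0.02,0.2],"twist": [0,0,0]},
  {"slide": [0,0,0.4],"twist": [0,0,0]},
  {"slide": [0,0,0.5],"twist": [0,0,0]},
  {"slide": [0,0,0.4],"twist": [0,0,0]},
  {"slide": [0,0,0.22],"twist": [0,0,0]},
  {"slide": [0,0,0.1],"twist": [0,0,0]},
  {"slide": [0.1,0,0],"twist": [0,0,0]},
  {"slide": [0.25,0,0],"twist": [0,0,0]},
])

```text
time: 14.38
eef_pos: [0.4014, 0.2906, 0.0318]
tool_rot: [[0.992, 0.13, 0.0], [0.13, -0.992, 0.0], [0.001, -0.0, -1.0]]
wrist_force: [0.4, -0.5, -1.1]
opening: 0.0486
grip_force: 4.2
```

```bash
python3 q.py
```

```text
tip [ 0.0958  0.     -0.0107] 0.04517920293893862
scoop [ 0.0805  0.0012 -0.0107] 0.05619994264306575
knee [ 0.0666  0.0012 -0.0107] 0.03585772030085158
socket []
[300.6, 2.3, 349.8, 12.3] 0.82
```

Call:
send_rows([
  {"slide": [0.3,0,0],"twist": [0,0,0]},
  {"slide": [0.35,0,0],"twist": [0,0,0]},
  {"slide": [0.3,0,0],"twist": [0,0,0]},
  {"slide": [0.15,0,0],"twist": [0,0,0]},
  {"slide": [0.07,0,0],"twist": [0,0,0]},
  {"slide": [0,0,0],"twist": [0,0,0]},
])

```text
time: 15.28
eef_pos: [0.4586, 0.2979, 0.0312]
tool_rot: [[0.992, 0.129, -0.0], [0.129, -0.992, -0.0], [-0.0, 0.0, -1.0]]
wrist_force: [-0.8, -0.3, -0.7]
opening: 0.0487
grip_force: 4.2
```

```bash
python3 m2.py g socket_mid=.027 coaster=0
```

```text
socket_mid 0.74 [325. 114.] [0.5391 0.3062 0.027 ]
[0.4586 0.2979 0.0312] [[ 0.9916  0.1293 -0.0003]
 [ 0.1293 -0.9916 -0.0001]
 [-0.0003  0.0001 -1.    ]] 0.04866225975801195 15.275 [-0.76   -0.322  -0.6883]
```

View pics/g.png

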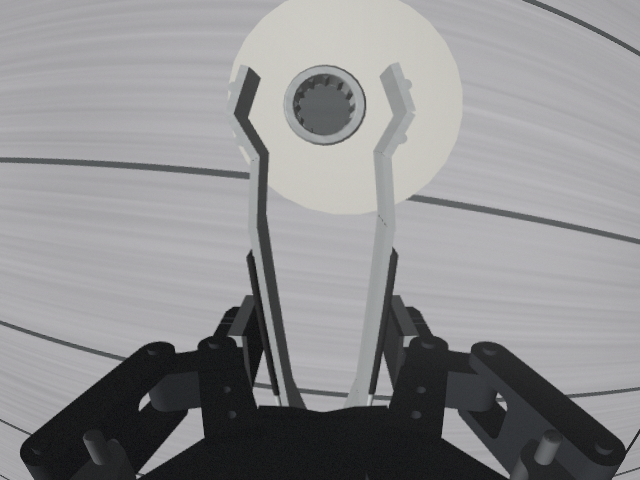

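The socket (326,105) sits midway between the scooped jaws (236–408,114). Closing.

Call:
send_rows([
  {"slide": [0,0,0],"twist": [0,0,0]},
  {"slide": [0,0,0],"twist": [0,0,0]},
  {"slide": [0,0,0],"twist": [0,0,0]},
], claw=0.43, force=40)

```text
time: 15.8
eef_pos: [0.4588, 0.298, 0.0313]
tool_rot: [[0.992, 0.129, -0.0], [0.129, -0.992, 0.0], [-0.0, -0.0, -1.0]]
wrist_force: [-0.2, 0.0, -1.6]
opening: 0.0369
grip_force: 6.1
```

Call:
send_rows([
  {"slide": [0,0,0],"twist": [0,0,0]},
  {"slide": [0,0,0],"twist": [0,0,0]},
  {"slide": [0,0,0],"twist": [0,0,0]},
  {"slide": [0,0,0],"twist": [0,0,0]},
], claw=0.2, force=50)

```text
time: 16.3
eef_pos: [0.4589, 0.298, 0.0313]
tool_rot: [[0.992, 0.129, 0.0], [0.129, -0.992, 0.0], [0.0, -0.0, -1.0]]
wrist_force: [-0.0, 0.5, 0.9]
opening: 0.0329
grip_force: 51.2
```

```bash
python3 m2.py i socket_mid=.027
```

```text
socket_mid 0.74 [318. 115.] [0.5384 0.3087 0.027 ]
[0.4589 0.298  0.0313] [[ 0.9916  0.1293  0.0001]
 [ 0.1293 -0.9916  0.0001]
 [ 0.0001 -0.     -1.    ]] 0.03285175615155153 16.3 [-0.0362  0.4518  0.8688]
```

View pics/i.png

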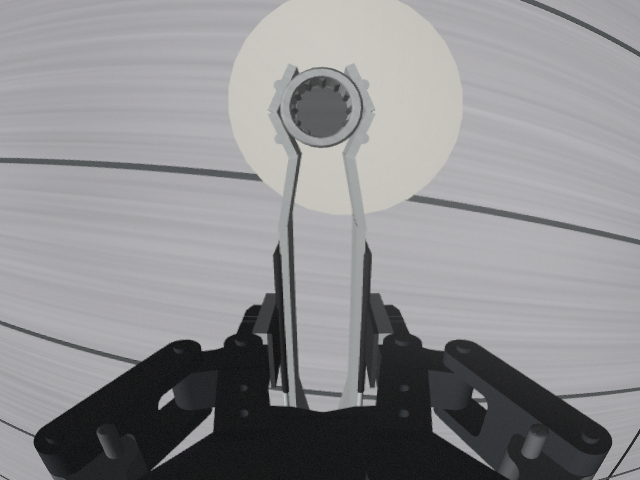

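The jaws have closed round the socket at (321,107), at 51 N and 32.9 mm. Lifting gently.

Call:
send_rows([
  {"slide": [0,0,-0.06],"twist": [0,0,0]},
  {"slide": [0,0,-0.14],"twist": [0,0,0]},
  {"slide": [0,0,-0.3],"twist": [0,0,0]},
  {"slide": [0,0,-0.45],"twist": [0,0,0]},
  {"slide": [0,0,-0.45],"twist": [0,0,0]},
  {"slide": [0,0,-0.4],"twist": [0,0,0]},
  {"slide": [0,0,-0.2],"twist": [0,0,0]},
  {"slide": [0,0,-0.08],"twist": [0,0,0]},
])

```text
time: 17.4
eef_pos: [0.4589, 0.298, 0.136]
tool_rot: [[0.992, 0.129, 0.001], [0.129, -0.992, 0.0], [0.001, -0.0, -1.0]]
wrist_force: [-0.3, 0.3, -2.2]
opening: 0.0329
grip_force: 50.8
```

```bash
cat > s.py <<'E'
from h import *
np.set_printoptions(precision=4,suppress=True)
st=read_state();C={n:camera(n) for n in("wrist","side","top")}
def tri_(l,filt=None):
    for n,c in C.items():
        for r in pinpoint(l,c)[:4]:
            z=dict(socket_mid=st["eef_pos"][2]-.0043,bowl_rim=.05,coaster=0.)[l]
            print(l,n,round(r["score"],2),np.round(r["position"]),onz(c,r["position"],z,st))
tri_("socket_mid");tri_("bowl_rim")
print(st["eef_pos"],st["opening"],st["grip_force"],st["time"],st["wrist_force"])
cv2.imwrite("pics/s_%d.png"%(st["time"]*100),np.hstack([cv2.resize(C[n]["img"],(400,300))[:,:,::-1] for n in("wrist","side")]))
E
python3 s.py; ls pics
```

```text
socket_mid wrist 0.69 [325. 114.] [0.5391 0.3063 0.1317]
socket_mid side 0.79 [310. 353.] [0.5453 0.3093 0.1317]
socket_mid side 0.38 [314. 351.] [0.5396 0.3058 0.1317]
socket_mid top 0.58 [139. 248.] [0.5346 0.3095 0.1317]
bowl_rim side 0.86 [332. 191.] [ 0.5469 -0.2662  0.05  ]
bowl_rim side 0.71 [264. 158.] [ 0.7334 -0.4103  0.05  ]
bowl_rim side 0.61 [441. 215.] [ 0.3004 -0.1786  0.05  ]
bowl_rim top 0.97 [402. 247.] [ 0.5375 -0.2595  0.05  ]
bowl_rim top 0.92 [365. 351.] [ 0.3068 -0.171   0.05  ]
bowl_rim top 0.86 [462. 160.] [ 0.7376 -0.4041  0.05  ]
bowl_rim top 0.65 [495. 237.] [ 0.5576 -0.4716  0.05  ]
[0.4589 0.298  0.136 ] 0.03287729617597005 50.832969546318054 17.4 [-0.3179  0.3252 -2.1884]
a_side.png
a_top.png
a_wrist.png
b_side.png
b_top.png
b_wrist.png
c.png
d.png
e.png
f.png
g.png
i.png
s_1739.png
```

The socket came up with the tongs: all three cameras agree, and the wrist force rose by its weight. Carrying it to the bowl.

Call:
send_rows([
  {"slide": [-0.02,0.15,0],"twist": [0,0,0]},
  {"slide": [-0.04,0.3,0],"twist": [0,0,0]},
  {"slide": [-0.05,0.45,0],"twist": [0,0,0]},
  {"slide": [-0.07,0.6,0],"twist": [0,0,0]},
  {"slide": [-0.07,0.6,0],"twist": [0,0,0]},
  {"slide": [-0.07,0.6,0],"twist": [0,0,0]},
  {"slide": [-0.07,0.6,0],"twist": [0,0,0]},
  {"slide": [-0.07,0.6,0],"twist": [0,0,0]},
])

```text
time: 18.85
eef_pos: [0.4608, 0.0998, 0.1354]
tool_rot: [[0.992, 0.129, 0.0], [0.129, -0.992, -0.0], [-0.0, 0.0, -1.0]]
wrist_force: [0.6, -0.6, -1.9]
opening: 0.0327
grip_force: 50.8
```

Call:
send_rows([
  {"slide": [-0.07,0.6,0],"twist": [0,0,0]},
  {"slide": [-0.07,0.6,0],"twist": [0,0,0]},
  {"slide": [-0.07,0.6,0],"twist": [0,0,0]},
  {"slide": [-0.08,0.6,0],"twist": [0,0,0]},
  {"slide": [-0.08,0.6,0],"twist": [0,0,0]},
  {"slide": [-0.08,0.6,0],"twist": [0,0,0]},
  {"slide": [-0.08,0.6,0],"twist": [0,0,0]},
  {"slide": [-0.08,0.6,0],"twist": [0,0,0]},
])

```text
time: 19.85
eef_pos: [0.4612, -0.1419, 0.1354]
tool_rot: [[0.992, 0.129, -0.0], [0.129, -0.992, -0.0], [-0.0, 0.0, -1.0]]
wrist_force: [1.3, -0.3, -2.6]
opening: 0.0328
grip_force: 50.8
```

Call:
send_rows([
  {"slide": [-0.08,0.6,0],"twist": [0,0,0]},
  {"slide": [-0.07,0.6,0],"twist": [0,0,0]},
  {"slide": [-0.06,0.6,0],"twist": [0,0,0]},
  {"slide": [-0.05,0.45,0],"twist": [0,0,0]},
  {"slide": [-0.03,0.26,0],"twist": [0,0,0]},
  {"slide": [-0.02,0.13,0],"twist": [0,0,0]},
  {"slide": [0,0,0],"twist": [0,0,0]},
  {"slide": [0,0,0],"twist": [0,0,0]},
])

```text
time: 20.85
eef_pos: [0.4636, -0.2725, 0.1353]
tool_rot: [[0.992, 0.13, -0.0], [0.13, -0.992, 0.0], [-0.0, -0.0, -1.0]]
wrist_force: [0.7, -0.2, -2.0]
opening: 0.033
grip_force: 50.9
```

```bash
python3 s.py; cp pics/s_2*.png pics/final.png
```

```text
socket_mid wrist 0.84 [321. 115.] [ 0.5433 -0.2629  0.131 ]
socket_mid side 0.48 [333. 162.] [ 0.5456 -0.2622  0.131 ]
socket_mid top 0.47 [409. 242.] [ 0.5419 -0.2603  0.131 ]
bowl_rim wrist 0.58 [609. 168.] [ 0.5574 -0.4712  0.05  ]
bowl_rim side 0.91 [438. 215.] [ 0.3057 -0.1803  0.05  ]
bowl_rim side 0.82 [335. 148.] [ 0.5521 -0.4725  0.05  ]
bowl_rim side 0.76 [262. 158.] [ 0.7371 -0.4101  0.05  ]
bowl_rim side 0.6 [333. 190.] [ 0.5455 -0.2715  0.05  ]
bowl_rim top 0.86 [461. 161.] [ 0.735  -0.4019  0.05  ]
bowl_rim top 0.78 [365. 349.] [ 0.3116 -0.1717  0.05  ]
bowl_rim top 0.7 [494. 240.] [ 0.5501 -0.4678  0.05  ]
bowl_rim top 0.69 [168. 248.] [0.5417 0.2746 0.05  ]
[ 0.4636 -0.2725  0.1353] 0.03300544840081318 50.854366421699524 20.85 [ 0.7495 -0.2345 -2.0281]
```

View pics/final.png

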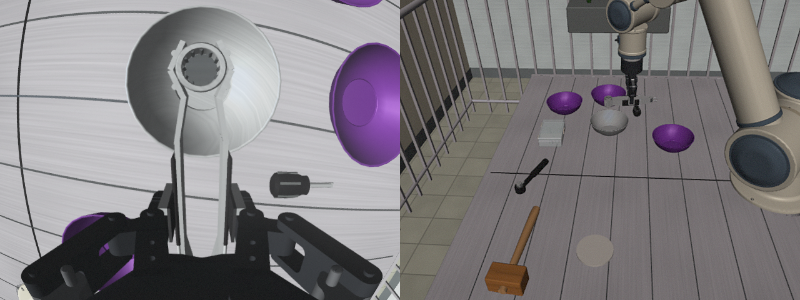

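The wrist view shows the socket (≈200,67 in the half-size picture) in the jaws over the middle of the steel bowl (rim 127–281 × 8–155). The side view shows the coaster and the tools where they were. The socket measures (0.543, −0.263) against the bowl at (0.545, −0.266), with its underside about 60 mm above the rim. Handing in.

```bash
python3 -c "
from plant import close_job
print(close_job())"
```

```text
the job is handed in; nothing more can be done
None
```

The job is handed in with the socket still held in the closed tongs over the middle of the steel bowl, within about 3 mm of its centre and about 60 mm above the rim, and the coaster, bowl and other tools left where they were.

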